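# Let the vial out of the lever-hood dispenser

## Robot

A 7-joint arm with a two-finger parallel gripper is mounted at the origin on a cart in front of the work surface, level with it; the furniture and walls round the work are solid. World frame = base frame: x ahead of the robot, y to its left, z up, the work surface at z = 0. Lengths are in m, angles in rad, forces in N, time in s.
With the tool pointing down it reaches from about 0.4 to 0.85 m from the base axis. Payload 10.4 kg.
Tool frame: the origin (TCP) lies midway between the tips of the shut fingers; the grasp point (between the pads) lies 19 mm behind it; z points along the fingers, y is the line along which they close (so a half turn about z gives the same grasp; the last joint's range is limited). The gripper opens to 87 mm and grips with 3 to 60 N. Pads are 19 mm wide; open, the fingers measure 117 mm over their backs; the gripper's body (75 mm by 190 mm) begins 51 mm behind the grasp point.
Start: joints at [-1.323, 0.332, -0.065, 1.46, 0.022, 1.35, -0.088], TCP at [0.167, 0.602, 0.223] pointing down, gripper open.
Joint ranges: [-2.6, 2.6], [-0.5, 2.12], [-1.47, 1.34], [0.16, 2.42], [-1.27, 4.41], [0.06, 2.06], [-2.6, 2.6]. Speed limits (rad/s): [2.22, 2.22, 2.79, 2.79, 3.14, 3.14, 3.14].

## Interface

Orientations are given as a unit quaternion [x, y, z, w].
In Python, from bench import r gives the robot as it stands.
- The arm moves only by the tool arm_command, never from a script. Its argument "moves" is one flat list of numbers, 4 for each row, row after row: the shift along the tool's x, y, z in cm, then the turn about the tool's z in degrees. A call has 1 to 12 rows; each row shifts and turns the commanded pose from where the row before left it, along the tool's axes as they then stand; what a row does not reach is not made up. A row lasts 1/12 s, in which the tool goes at most 41.7 mm and 7.16 degrees, less where a joint would pass 70% of its speed; a pose out of reach is approached as far as the arm can. A call with a gripper value outside its range is refused whole. "fingers" is the opening in per cent of the stroke, from 0 (shut) to 100 (fully open), set as the call begins (left out, the last holds). The fingers move at their own pace and stop on an object; "squeeze" is the grip in N (left out, the last holds). Time passes only in rows, so rows that do not move let the fingers close. It gives the time, the measured TCP pose, the force, the opening and the grip force at its end, in the units of the state.
- r.read_state(): the state, without advancing time (a new reading comes with each control period).
- r.camera(name): name is "scene" or "side" or "wrist"; returns the picture (480x640x3 uint8, red, green, blue); there is no depth.
- r.camera_info(name): a dict with "fx", "fy", "cx", "cy" (pixels), "k1" (the pictures are not rectified: a ray, as slopes to the right and down, at radius r is drawn at 1 + k1 r^2 times it, then the intrinsics apply), "origin" and "attitude" of the camera in the world. Camera axes: x right, y up, looking along -z (the intrinsics and any distortion apply to the point x, -y, -z); pixel columns grow to the right and rows downward; lengths in m; the calibration is good to about 2 mm. A picture is of the moment at which its call begins: read the wrist's pose just before it. camera_info takes no time and is no camera call; for the wrist camera it gives the pose at the moment of the call.
- r.close_job(): hands the job in; it is judged then, once.
The state is a dict: "time": time; "joint_positions": joint angles; "joint_vel": joint speeds; "joint_torque": joint torques, N m; "ee_pos": TCP position; "eef_rot": TCP orientation; "ft_force": force on the tool from outside, world axes, zero at the start; "torque": the same for the moment, N m; "width": finger opening in m; "grip_force": force on a finger pad.
Only numpy, scipy, OpenCV 4.12 (cv2) and the standard library are available. Lean on these libraries where they do the work, as an engineer would, in place of code of your own. Each camera call takes 0.05 s, during which the arm holds its last target. There are 200 camera calls.

## Task

Push the dispenser's catch tray fully home under the outlet by its tab. Then press the dispenser's lever all the way down so that the hood lifts wide open, keep it there about a second while the vial rolls out into the tray, and ease the lever slowly back up so that the hood comes down shut without falling or slamming; then take the hand away. Only push and press: do not touch the vial or the hood with the hand, and do not disturb the other things.

Things in the scene. Friction and masses are not known exactly. Their poses are not given: they have to be found in the camera images.
- dispenser: White vial dispenser with grey hood, fixed to the worktop; 122 mm high. Origin: centre of its underside; x points to its back (it faces -x), y to its left, z up; yaw within 0.25 rad of the world's. Housing and hood span x -53 to +65, y -67 to +67 mm (gears at the left to y +82 mm). Catch tray in front of it, lever along its left side.
- lever_pad (a point): Top centre of the lever's black ribbed thumb plate, 40 x 40 mm, in front of the dispenser at its left (dispenser x -130, y +95 mm), 90 mm above the worktop when up. A steel bar runs back to the pivot at dispenser x +55, z +52 mm, so the plate swings on a 185 mm arc. Press it straight down, 51 mm to the stop. The hood's weight pushes it up again.
- lever (a joint): Lever angle: 0 up (rest) to 0.28 rad fully down (stop). Takes about 2 to 5 N at the thumb plate.
- hood (a joint): Angle of the grey hood, hinged at the back top of the dispenser: 0 shut, 0.98 rad wide open (stop). Geared to the lever, 3.5 times the lever's angle. It has no damper: it falls as fast as the lever is let up. Let up at 20 mm/s at the thumb plate it comes down at about 0.4 rad/s; falling faster than 1.5 rad/s counts as slamming.
- tray (a joint): How far the catch tray stands out of place, to the dispenser's right (its -y): 0 fully home (stop), up to 0.09 m. It slides on a runner with about 1.5 N of friction and stays where it is left.
- tray_tab (a point): Centre of the outer (right, -y) face of the upright push tab at the right end of the tray: a steel plate 44 mm wide (along dispenser x), 38 mm high, 5 mm thick, its centre 27 mm above the worktop. Push it along the dispenser's +y. When home it is at dispenser x -85, y -140 mm.
- tray_floor (a point): Centre of the tray's inner floor, 8 mm above the worktop; axes as the dispenser's. White open tray 66 x 124 mm outside, 4 mm walls, 40 mm high.
- hood_lip (a point): Middle of the lower edge of the hood's front wall, which closes the outlet and holds the vial back; 50 mm above the worktop when shut.
- vial_mid (a point): Centre of the capped glass vial, 14 mm thick and 100 mm long, lying across the sloping deck behind the hood's front wall; it rolls forward and out into the tray when the hood lifts.
- petri: Petri dish, 57 mm across, 12 mm high, in front of the dispenser; bystander. Origin under its centre.
- stopper: Conical stopper, 36 mm across, 25 mm high, left of the dispenser; bystander. Origin under its centre.
- dropper_bottle: Dropper bottle, 36 mm across, 93 mm high, right of the dispenser, close to its right side; bystander. Origin under its centre.
- jar: Open square sample jar, 75 mm across, 166 mm high; bystander. Origin under its centre.
- cap: Jar cap, 66 mm across, 20 mm high; bystander. Origin under its centre.
- tape: Roll of tape lying flat, 96 mm across, 25 mm high; bystander. Origin under its centre.
- pen: Marker pen, 135 mm long, 16 mm thick; bystander. Origin under its centre.

How it is judged:
By the outcome, as a careful person would: the job done as asked, in the order asked, and still so for the second after the job is handed in, with the robot touching nothing.
It also fails if it takes over 53 s, if anything falls off the work surface, if the arm or the gripper's body presses on something with over 40 N, if the wrist force passes 120 N, or if a joint passes its speed limit or range.

## Working session

There is one attempt and no reset: what is moved stays moved. The work goes in short steps, Python scripts to look and compute and a tool call to move; the robot and the scene stay as the last step left them, time stands still between calls to the robot, and variables do not carry over. Pictures are saved under pics/ and viewed, at most 10 in all, crops included, and the job is handed in when it is done.

Besides the shell and the picture viewer there is one more tool, called after "Request:" in YAML: its name, and indented under it one key for each argument. arm_command: Moves the arm, as the interface text tells. Its arguments: {"type":"object","properties":{"moves":{"type":"array"},"fingers":{"type":"number"},"squeeze":{"type":"number"}},"required":["moves"]}

```bash
mkdir -p pics
cat > h.py <<'E'
import numpy as np,cv2
from scipy.spatial.transform import Rotation as R
from bench import r
def Rm(a):
    a=np.array(a,float)
    return a if a.shape==(3,3) else R.from_quat(a).as_matrix()
def ray(ci,u,v):
    x,y=(u-ci['cx'])/ci['fx'],(v-ci['cy'])/ci['fy']
    K=np.eye(3);p=cv2.undistortPoints(np.array([[[x,y]]],float),K,np.array([ci['k1'],0,0,0.]))[0,0]
    return np.array(ci['origin']),Rm(ci['attitude'])@np.array([p[0],-p[1],-1])
def plane(ci,u,v,z):
    o,d=ray(ci,u,v);return o+d*(z-o[2])/d[2]
def proj(ci,P):
    q=Rm(ci['attitude']).T@(np.array(P)-np.array(ci['origin']));x,y=q[0]/-q[2],-q[1]/-q[2]
    s=1+ci['k1']*(x*x+y*y);return ci['cx']+ci['fx']*x*s,ci['cy']+ci['fy']*y*s
E
python3 - <<'E'
from h import *
for n in ('scene','side'):
    cv2.imwrite(f'pics/{n}0.png',r.camera(n)[:,:,::-1]);print(r.camera_info(n))
s=r.read_state();print(s['time'],s['ee_pos'],s['eef_rot'],s['width'])
E
```

```text
{'fx': 597.5142881166909, 'fy': 597.5142881166909, 'cx': 325.54036664971375, 'cy': 227.35215985968844, 'k1': 0.011353663055663644, 'origin': array([-0.55880048,  0.65270741,  0.84056357]), 'attitude': array([-0.25074808,  0.42809765,  0.75289078, -0.43245032])}
{'fx': 613.0391101547099, 'fy': 613.0391101547099, 'cx': 320.8794502316374, 'cy': 249.29661433969957, 'k1': 0.02639564900328309, 'origin': array([ 0.25235162, -1.34855444,  0.70798362]), 'attitude': array([ 0.5449248 , -0.05821268, -0.07484071,  0.8331069 ])}
0.1 [0.16707508 0.60187694 0.22184628] [ 1.34960890e-01  9.90850719e-01 -6.37697175e-04 -5.70076272e-05] 0.08692964543649107
```

View pics/scene0.png

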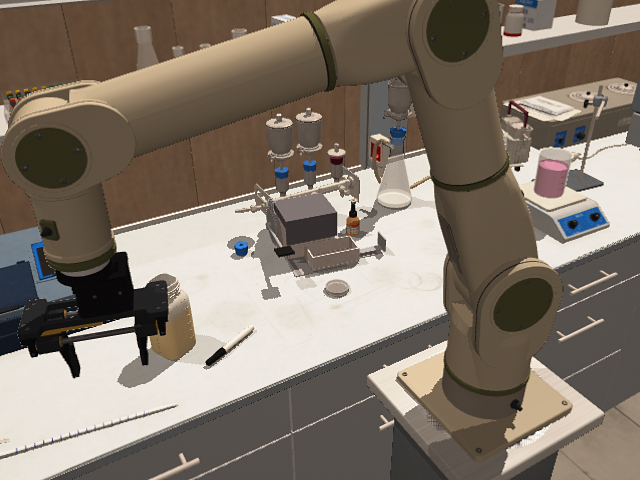

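View pics/side0.png

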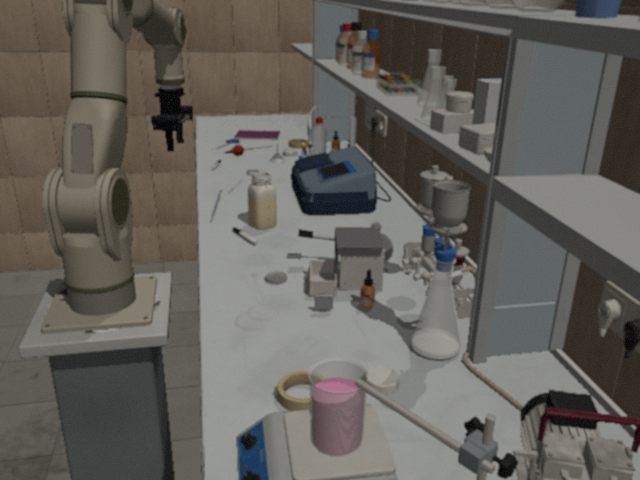

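The dispenser is at about (305,220) in the scene view, with its tray at (333,253), tab at (381,242) and lever pad at (285,251). In the side view the pad is at about (306,234) and the tab at (324,300). I'll enlarge both for exact pixels.

Run:
```python
import cv2
a=cv2.imread('pics/scene0.png')[190:305,230:400];b=cv2.imread('pics/side0.png')[215:325,260:400]
cv2.imwrite('pics/c1.png',cv2.resize(a,(765,517),interpolation=cv2.INTER_CUBIC))
cv2.imwrite('pics/c2.png',cv2.resize(b,(700,550),interpolation=cv2.INTER_CUBIC))
```

```text
(no output)
```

View pics/c1.png

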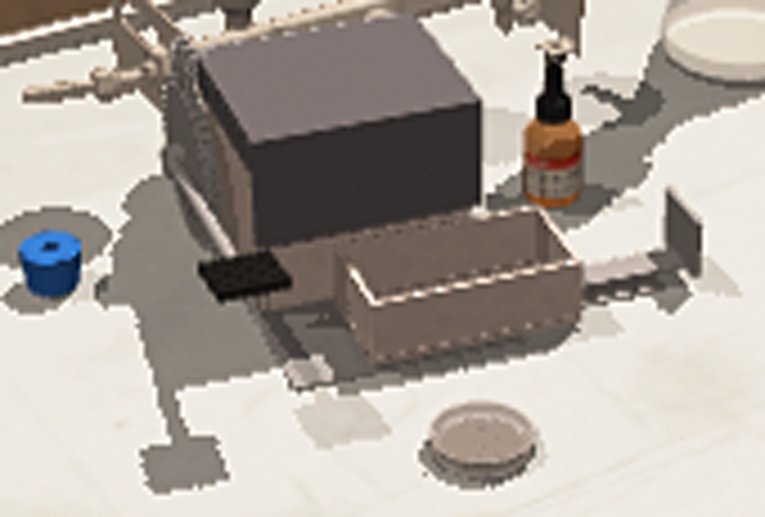

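View pics/c2.png

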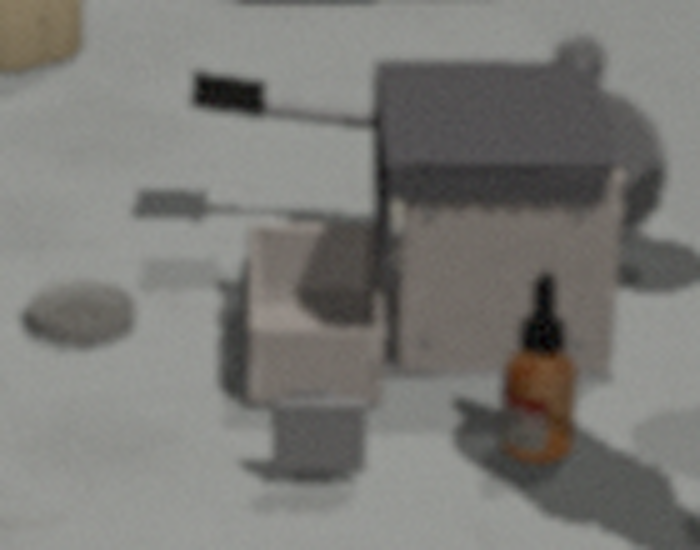

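Run:
```python
from h import *
a=r.camera_info('scene');b=r.camera_info('side')
A=lambda u,v,z:plane(a,230+(u+.5)/4.5,190+(v+.5)/4.5,z)
B=lambda u,v,z:plane(b,260+u/5,215+v/5,z)
def pr(n,p):print(n,p.round(4))
for n,c in dict(padC=(245,270,.09),hoodL=(257,248,.05),hoodR=(482,205,.05),topL=(250,143,.122),topR=(480,101,.122),topBR=(412,14,.122),topBL=(200,52,.122),tabT1=(668,188,.046),tabT2=(701,235,.046),trFL=(374,301,.04),trFR=(580,262,.04),trBR=(540,210,.04),trBL=(346,262,.04),petri=(482,432,.012),stop=(50,245,.025),bot=(553,195,.0)).items(): pr(n,A(*c))
print('side')
for n,c in dict(padC=(229,88,.09),topFR=(390,162,.122),topBR=(618,163,.122),tabTF=(273,407,.046),tabTB=(362,407,.046),petri=(78,308,.012),bot=(540,450,0)).items(): pr(n,B(*c))
ci=r.camera_info('wrist');print(ci)
```

```text
padC [0.5052 0.1545 0.09  ]
hoodL [0.5786 0.1121 0.05  ]
hoodR [ 0.5544 -0.0181  0.05  ]
topL [0.5711 0.1169 0.122 ]
topR [ 0.5478 -0.0126  0.122 ]
topBR [ 0.6575 -0.0321  0.122 ]
topBL [0.6783 0.0947 0.122 ]
tabT1 [ 0.5216 -0.1229  0.046 ]
tabT2 [ 0.4701 -0.1098  0.046 ]
trFL [0.5126 0.0751 0.04  ]
trFR [ 0.4888 -0.0419  0.04  ]
trBR [ 0.5468 -0.0522  0.04  ]
trBL [0.5548 0.0695 0.04  ]
petri [0.4132 0.0666 0.012 ]
stop [0.6778 0.1952 0.025 ]
bot [ 0.6128 -0.1034  0.    ]
side
padC [0.5097 0.1597 0.09  ]
topFR [ 0.5574 -0.0241  0.122 ]
topBR [ 0.6663 -0.0422  0.122 ]
tabTF [ 0.4831 -0.1218  0.046 ]
tabTB [ 0.5235 -0.1283  0.046 ]
petri [0.4153 0.0639 0.012 ]
bot [ 0.6177 -0.1001  0.    ]
{'fx': 430.387100307695, 'fy': 430.387100307695, 'cx': 314.87483734851924, 'cy': 243.625203724526, 'k1': 0.0033897121073611664, 'origin': array([0.10307244, 0.62013932, 0.38425561]), 'attitude': array([-0.09941187, -0.07492028,  0.60042995,  0.78992918])}
```

Request:
arm_command:
  moves: [0,0,-1,-5.1,-1.5,-1.6,-1,0,-2.65,-2.9,-1,0,-2.65,-2.9,-1,0,-2.65,-2.9,0,0,-2.65,-2.9,0,0,-2.65,-2.9,0,0,-2.65,-2.9,0,0,-2.65,-2.9,0,0,-2.65,-2.9,0,0,-2.65,-2.9,0,0,-2.65,-2.9,0,0]
  fingers: 100

```text
time: 1.1
ee_pos: [0.3877, 0.2487, 0.2624]
eef_rot: [0.091, 0.996, 0.0, -0.0]
ft_force: [0.6, 0.2, -1.0]
width: 0.0871
grip_force: 0.0
```

Request:
arm_command:
  moves: [-1.46,-3.59,0,0,-1.46,-3.59,0,0,-1.46,-3.59,0,0,-1.46,-3.59,0,0,-1.46,-3.59,0,0,-1.46,-3.59,0,0,-1.46,-3.59,0,0,-1.46,-3.59,0,0,-1.46,-3.59,0,0,-1.46,-3.59,0,0,-1.46,-3.59,0,0,-1.46,-3.59,0,0]

```text
time: 2.1
ee_pos: [0.4816, -0.2066, 0.2627]
eef_rot: [0.091, 0.996, 0.0, 0.0]
ft_force: [0.3, 0.0, -0.3]
width: 0.087
grip_force: 0.0
```

Run:
```python
from h import *
s=r.read_state();ci=r.camera_info('wrist');im=r.camera('wrist')[:,:,::-1].copy()
cv2.imwrite('pics/w1.png',im);print(s['time'],s['ee_pos'],s['ft_force'])
O=np.array([.614,.039,0]);M=R.from_euler('z',-.18).as_matrix()
for n,p in dict(tab=(-.085,-.178,.046),pad=(-.13,.095,.09),hoodFR=(-.053,-.067,.122),bot=(.026,-.137,.09)).items():print(n,np.round(proj(ci,O+M@p)))
```

```text
2.1 [ 0.48155003 -0.20655255  0.26268777] [ 0.32930381  0.01543654 -0.34002187]
tab [412. 212.]
pad [786. 163.]
hoodFR [583. 273.]
bot [464. 349.]
```

View pics/w1.png

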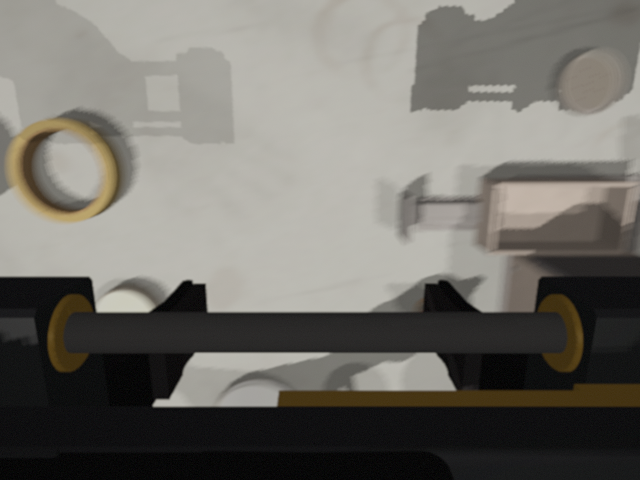

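The wrist view shows the tab edge-on at about (410,210), as predicted. The tape is at (65,170) and the cap at about (130,300). I'll check that the trailing finger clears them.

Run:
```python
from h import *
ci=r.camera_info('wrist')
O=np.array([.614,.039,0]);M=R.from_euler('z',-.18).as_matrix()
for n,u,v,z in (('cap',130,310,.02),('capR',160,300,.02),('tapeR',118,170,.02),('tabtop',408,181,.046),('tabbot',403,238,.046),('tabF',416,184,.046)):
    print(n,(M.T@(plane(ci,u,v,z)-O)).round(4))
print('tcp',(M.T@(r.read_state()['ee_pos']-O)).round(4))
```

```text
cap [ 0.0198 -0.4608  0.02  ]
capR [ 0.0092 -0.4294  0.02  ]
tapeR [-0.1202 -0.456   0.02  ]
tabtop [-0.1111 -0.1912  0.046 ]
tabbot [-0.0598 -0.1933  0.046 ]
tabF [-0.1084 -0.1841  0.046 ]
tcp [-0.0854 -0.2723  0.2625]
```

Request:
arm_command:
  moves: [0,0,1.5,0,0,0,3,0,0,0,3.5,0,0,0,3.5,0,0,0,3.5,0,0,0,3.5,0,0,0,2.5,0,0,0,2,0,0,0,1,0,0,0,0,0]

```text
time: 2.98
ee_pos: [0.4801, -0.2043, 0.0206]
eef_rot: [0.091, 0.996, 0.0, -0.002]
ft_force: [0.0, 1.1, 0.0]
width: 0.0871
grip_force: 0.0
```

Request:
arm_command:
  moves: [0,0.5,0,0,0,0.5,0,0,0,0.5,0,0,0,0.5,0,0,0,0.5,0,0,0,0.5,0,0,0,0.5,0,0,0,0.5,0,0,0,0.5,0,0,0,0.5,0,0,0,0,0,0]

```text
time: 3.9
ee_pos: [0.491, -0.1543, 0.0225]
eef_rot: [0.09, 0.996, 0.0, -0.0]
ft_force: [-0.1, 0.3, -0.4]
width: 0.0871
grip_force: 0.0
```

Request:
arm_command:
  moves: [0,0.3,0,0,0,0.3,0,0,0,0.3,0,0,0,0.3,0,0,0,0.3,0,0]

```text
time: 4.32
ee_pos: [0.4933, -0.1405, 0.0224]
eef_rot: [0.091, 0.996, 0.0, -0.0]
ft_force: [-0.9, -1.2, 0.6]
width: 0.0871
grip_force: 0.8
```

Request:
arm_command:
  moves: [0,0.2,0,0,0,0.2,0,0,0,0.2,0,0]

```text
time: 4.57
ee_pos: [0.4943, -0.1352, 0.0225]
eef_rot: [0.091, 0.996, -0.0, -0.0]
ft_force: [-3.1, -10.7, 0.7]
width: 0.087
grip_force: 5.7
```

Run:
```python
from h import *
cv2.imwrite('pics/w2.png',r.camera('wrist')[:,:,::-1]);b=r.camera('side')[215:325,260:400,::-1]
w=cv2.imread('pics/w2.png')
cv2.imwrite('pics/w2.png',np.vstack([cv2.resize(w[100:400,250:640],(780,400))[:, :],cv2.copyMakeBorder(cv2.resize(b,(254,200)),0,0,0,526,0)]))
O=np.array([.614,.039,0]);M=R.from_euler('z',-.18).as_matrix()
print('tcp',(M.T@(r.read_state()['ee_pos']-O)).round(4))
```

```text
tcp [-0.0866 -0.1931  0.0225]
```

View pics/w2.png

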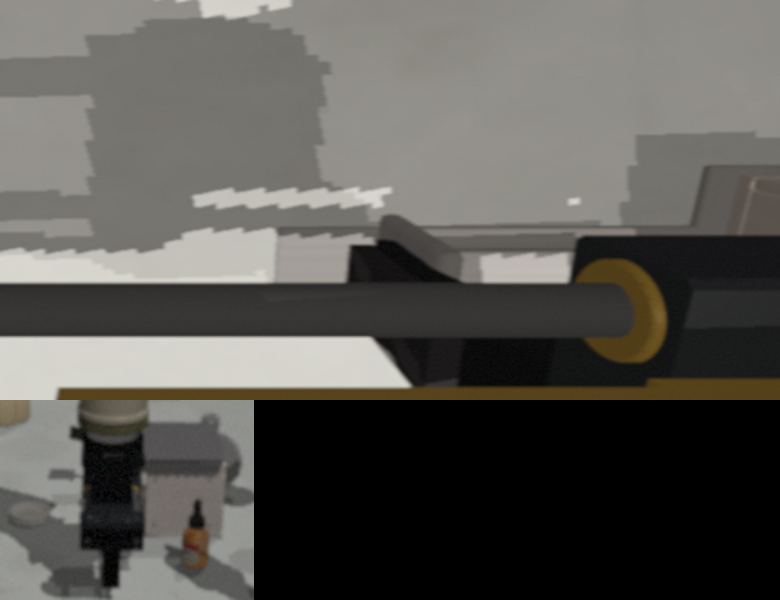

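The finger bears on the tab, and the force has jumped to about 11 N at the expected home position. One more small push will confirm the stop.

Request:
arm_command:
  moves: [0,0.15,0,0,0,0,0,0]

```text
time: 4.83
ee_pos: [0.4942, -0.1353, 0.0225]
eef_rot: [0.092, 0.996, -0.001, -0.0]
ft_force: [-1.8, -8.2, 1.1]
width: 0.087
grip_force: 4.4
```

Request:
arm_command:
  moves: [0,-1.5,0,0,0,-2,0,0,0,0,-2,0,0,0,-3,0,0,0,-3.5,0,0,0,-3.5,0,0,0,-3,0,0,0,-1.5,0,0,0,0,0]

```text
time: 5.58
ee_pos: [0.4904, -0.1678, 0.191]
eef_rot: [0.091, 0.996, 0.001, 0.003]
ft_force: [1.3, 0.3, -0.2]
width: 0.0871
grip_force: 0.0
```

Request:
arm_command:
  moves: [0.49,2.5,0,0,0.49,3.6,0,0,0.49,3.6,0,0,0.49,3.6,0,0,0.49,3.6,0,0,0.49,3.6,0,0,0.49,3.6,0,0,0.49,3.6,0,0,0.45,3,0,0,0,1.5,0,0,0,0,0,0]
  fingers: 0

```text
time: 6.5
ee_pos: [0.5029, 0.161, 0.1864]
eef_rot: [0.088, 0.996, -0.0, -0.001]
ft_force: [-0.1, 0.4, 0.3]
width: 0.0218
grip_force: 0.0
```

Run:
```python
from h import *
s=r.read_state();ci=r.camera_info('wrist');im=r.camera('wrist')[:,:,::-1].copy()
O=np.array([.614,.039,0]);M=R.from_euler('z',-.18).as_matrix()
print(s['time'],s['ee_pos'],s['width'],(M.T@(s['ee_pos']-O)).round(4))
for n,p in dict(pad=(-.13,.095,.09),tabtop=(-.085,-.14,.046),a=(-.15,.075,.09),b=(-.11,.075,.09)).items():print(n,np.round(proj(ci,O+M@p)))
cv2.imwrite('pics/w3.png',im)
```

```text
6.5 [0.50288877 0.16097056 0.18638661] 0.02182321347820494 [-0.1312  0.1001  0.1864]
pad [306. 246.]
tabtop [ -8. 289.]
a [273. 215.]
b [275. 277.]
```

View pics/w3.png

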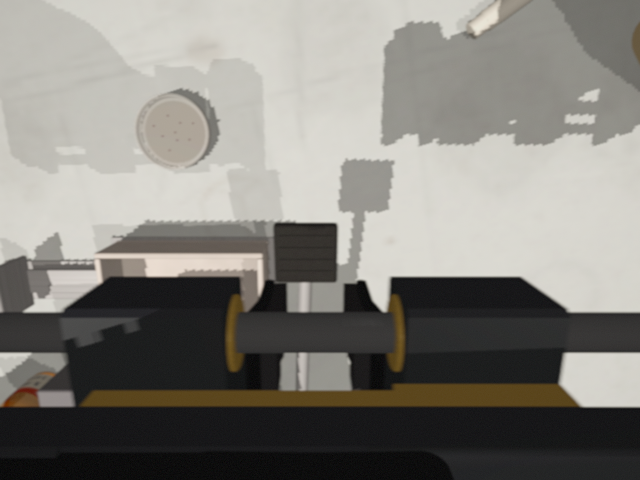

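The wrist view shows the thumb plate centred at (305,252), against a predicted (306,246). That calls for a correction of about 3 mm back and 5 mm right.

Request:
arm_command:
  moves: [-0.2,-0.5,1,0,0,0,2,0,0,0,2,0,0,0,1.5,0,0,0,1,0,0,0,0.6,0,0,0,0,0,0,0,0.3,0,0,0,0.3,0,0,0,0.3,0]
  fingers: 0
  squeeze: 10

```text
time: 7.38
ee_pos: [0.5052, 0.1516, 0.098]
eef_rot: [0.091, 0.996, 0.0, 0.001]
ft_force: [-0.3, 1.0, -0.5]
width: 0.0004
grip_force: 0.0
```

Request:
arm_command:
  moves: [0,0.3,0.2,0,0,0,0.25,0,0,0,0.25,0,0,0,0.25,0,0,0,0.25,0,0,0,0.25,0,0,0,0.25,0,0,0,0.25,0]

```text
time: 8.05
ee_pos: [0.5052, 0.1545, 0.0778]
eef_rot: [0.091, 0.996, 0.0, -0.0]
ft_force: [-2.1, 1.5, 4.4]
width: 0.0005
grip_force: 2.1
```

Request:
arm_command:
  moves: [0,0,0.25,0,0,0,0.25,0,0,0,0.25,0,0,0,0.25,0,0,0,0.25,0,0,0,0.25,0,0,0,0.25,0,0,0,0.25,0,0,0,0.25,0,0,0,0.25,0,0,0,0.25,0]

```text
time: 8.97
ee_pos: [0.5052, 0.1544, 0.0502]
eef_rot: [0.091, 0.996, -0.0, -0.0]
ft_force: [-3.3, 0.2, 3.9]
width: 0.0001
grip_force: 1.9
```

Request:
arm_command:
  moves: [0,0,0.2,0,0,0,0.2,0,0,0,0.2,0,0,0,0.15,0,0,0,0.15,0,0,0,0.15,0]

```text
time: 9.47
ee_pos: [0.5055, 0.1543, 0.04]
eef_rot: [0.091, 0.996, 0.0, 0.0]
ft_force: [-2.4, -0.9, 3.9]
width: 0.0007
grip_force: 1.6
```

Request:
arm_command:
  moves: [0,0,0.15,0,0,0,0.15,0]

```text
time: 9.63
ee_pos: [0.5059, 0.1545, 0.0383]
eef_rot: [0.091, 0.996, 0.0, 0.0]
ft_force: [-13.7, -3.9, 38.2]
width: 0.0002
grip_force: 19.5
```

At the stop. I'll ease the force a little and hold.

Request:
arm_command:
  moves: [0,0,-0.05,0,0,0,0,0,0,0,0,0,0,0,0,0,0,0,0,0,0,0,0,0,0,0,0,0,0,0,0,0,0,0,0,0,0,0,0,0,0,0,0,0,0,0,0,0]

```text
time: 10.63
ee_pos: [0.5058, 0.1544, 0.0388]
eef_rot: [0.091, 0.996, 0.0, 0.0]
ft_force: [-7.6, -3.2, 19.2]
width: 0.0006
grip_force: 10.0
```

Run:
```python
from h import *
a=r.camera('scene')[170:305,230:400,::-1];b=r.camera('side')[195:325,260:400,::-1];s=r.read_state();print(s['time'],s['ee_pos'],s['ft_force'])
cv2.imwrite('pics/o1.png',np.hstack([cv2.resize(a,(420,400)),cv2.resize(b,(380,400))]))
```

```text
10.7333 [0.5057789  0.15440979 0.03875908] [-7.11675894 -2.55091622 19.39682478]
```

View pics/o1.png

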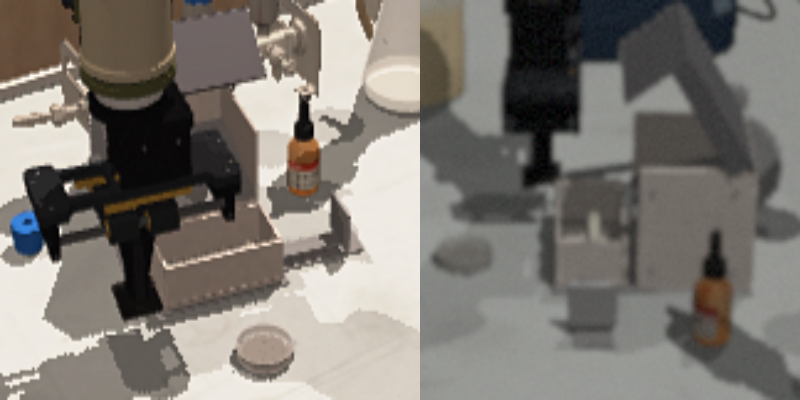

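The hood is wide open, the tray is home against the dispenser, and the vial shows in the tray at side crop (592,222). Now I'll ease the lever up at about 14 mm/s.

Request:
arm_command:
  moves: [0,0,-0.06,0,0,0,-0.12,0,0,0,-0.12,0,0,0,-0.12,0,0,0,-0.12,0,0,0,-0.12,0,0,0,-0.12,0,0,0,-0.12,0,0,0,-0.12,0,0,0,-0.12,0,0,0,-0.12,0,0,0,-0.12,0]

```text
time: 11.73
ee_pos: [0.5052, 0.1545, 0.0514]
eef_rot: [0.091, 0.996, 0.0, -0.0]
ft_force: [-2.8, -0.9, 3.4]
width: 0.0007
grip_force: 1.7
```

Request:
arm_command:
  moves: [0,0,-0.12,0,0,0,-0.12,0,0,0,-0.12,0,0,0,-0.12,0,0,0,-0.12,0,0,0,-0.12,0,0,0,-0.12,0,0,0,-0.12,0,0,0,-0.12,0,0,0,-0.12,0,0,0,-0.12,0,0,0,-0.12,0]

```text
time: 12.73
ee_pos: [0.5056, 0.1544, 0.066]
eef_rot: [0.091, 0.996, 0.0, 0.0]
ft_force: [-1.4, -1.2, 4.2]
width: 0.0008
grip_force: 1.8
```

Request:
arm_command:
  moves: [0,0,-0.12,0,0,0,-0.12,0,0,0,-0.12,0,0,0,-0.12,0,0,0,-0.12,0,0,0,-0.12,0,0,0,-0.12,0,0,0,-0.12,0,0,0,-0.12,0,0,0,-0.12,0,0,0,-0.1,0,0,0,-0.1,0]

```text
time: 13.73
ee_pos: [0.5054, 0.1546, 0.0799]
eef_rot: [0.091, 0.996, 0.0, 0.0]
ft_force: [2.1, 0.3, 3.5]
width: 0.0002
grip_force: 1.8
```

Request:
arm_command:
  moves: [0,0,-0.1,0,0,0,-0.1,0,0,0,-0.1,0,0,0,-0.1,0,0,0,-0.1,0,0,0,-0.1,0,0,0,-0.1,0,0,0,-0.1,0,0,0,-0.1,0,0,0,-0.1,0,0,0,-0.1,0,0,0,-0.1,0]

```text
time: 14.73
ee_pos: [0.5053, 0.1544, 0.0918]
eef_rot: [0.091, 0.996, -0.0, -0.0]
ft_force: [3.0, -0.5, 3.5]
width: 0.0004
grip_force: 1.7
```

Request:
arm_command:
  moves: [0,0,-0.1,0,0,0,-0.1,0,0,0,-0.1,0,0,0,-0.1,0,0,0,-0.1,0,0,0,-0.1,0,0,0,-0.1,0,0,0,-0.1,0]

```text
time: 15.4
ee_pos: [0.5052, 0.1544, 0.0998]
eef_rot: [0.091, 0.996, 0.0, -0.0]
ft_force: [0.9, -0.5, 0.2]
width: 0.0004
grip_force: 0.0
```

Request:
arm_command:
  moves: [0,0,-0.5,0,0,0,-1,0,0,0,-2,0,0,0,-2,0,0,0,-2,0,0,0,-2,0,2,0,-2,0,2,0,-1,0,2,0,0,0,0,0,0,0]

```text
time: 16.23
ee_pos: [0.4442, 0.1663, 0.2264]
eef_rot: [0.09, 0.996, 0.001, 0.0]
ft_force: [-0.1, -0.0, 0.5]
width: 0.0005
grip_force: 0.0
```

Run:
```python
from h import *
s=r.read_state();print(s['time'],s['ee_pos'],s['ft_force'])
a=r.camera('scene')[170:305,230:400,::-1];b=r.camera('side')[195:325,260:400,::-1]
cv2.imwrite('pics/o2.png',np.hstack([cv2.resize(a,(420,400)),cv2.resize(b,(380,400))]))
```

```text
16.2333 [0.44423844 0.16633434 0.22638875] [-0.07313172 -0.00637613  0.52656895]
```

View pics/o2.png

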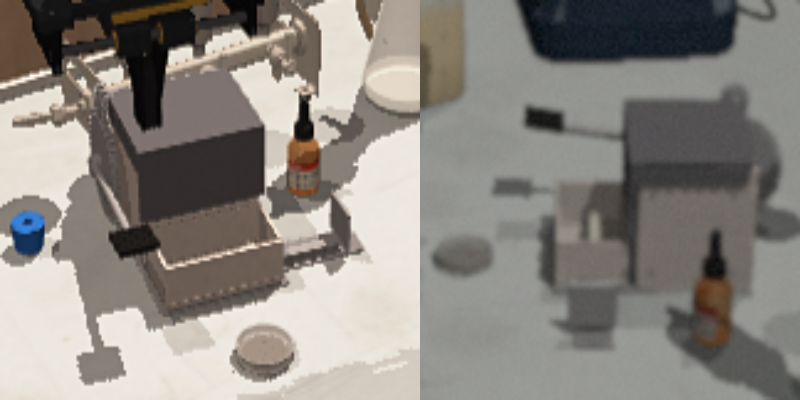

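The hood is shut, the lever is up, the vial is in the tray at side crop (592,222), the tray is home, and the other things are undisturbed. The hand is clear, so I'm handing in.

```bash
python3 -c "from bench import r;print(r.close_job())"
```

```text
the job is handed in; nothing more can be done
None
```

The job is handed in: the tray was pushed home, the lever was pressed to its stop and held about a second so the vial rolled into the tray, then eased up at about 14 mm/s until the hood was shut, and the hand was withdrawn (16 s in all).

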